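Feel out the tight spot of a sample slide

TASK

The sample slide of the coating gauge has been catching somewhere along its rail. Take its carriage by the black knob and run it slowly, first up against the blue home stop and then through its whole travel up against the grey far stop, meeting each rubber buffer gently, and feel for the one tight spot. Then bring the carriage back, leave it standing in the middle of the tight spot so that the fitter can see where to look, and let go; leave the other things on the bench alone.

Things in the scene. Friction and masses are not known exactly. Their poses are not given: they have to be found in the camera images.
- stage: the slide's aluminium base plate, 140 x 410 x 12 mm, fixed to the bench; origin at the centre of its underside; the rail runs along its y axis (home end at -y, far end at +y), x across, z up
- rail: steel guide rail, 15 x 380 x 15 mm, along the middle of the plate; origin at the centre of its underside, axes as the plate's. One unseen bruise in its ball track makes a tight spot: about 22 mm of carriage movement that takes some 6 to 10 N (1.5 N elsewhere), the drag rising on entry from either side; its middle is within 50 mm of the rail's middle (place of the carriage's origin)
- carriage: a steel bearing block 70 mm long with a dark grey plate 108 x 70 x 8 mm (its top 46 mm above the bench) and a black knob; slides along the base plate's y axis only and stays where it is left, on the tight spot too; 0.5 to 1 kg; origin on the rail's line at mid-length, 12 mm above the bench. It meets a buffer when its origin is 35 mm from the buffer's face
- knob (a point): centre of the round upright black grip knob, 24 mm in diameter and 46 mm tall, standing near the robot-side edge of the sample plate; this point is half-way up it, 69 mm above the bench, 23 mm above the plate, and 38 mm to the -x side of the carriage's origin
- stop_home: blue home stop, a block 56 x 22 x 36 mm on the base plate with a black sensor box beside it, at the -y end; it can be clamped at different places; top 48 mm above the bench. Origin on the rail's line, 12 mm above the bench, at the free face of its rubber buffer, which gives about 4 N per mm (at most 6 mm)
- stop_far: grey far stop, the same block and buffer without a sensor box, at the +y end; origin as for the home stop
- panel: dark printed-circuit test panel with six gold pads, 60 x 130 x 3 mm, lying on a sheet of white paper; origin at the centre of its underside; leave alone
- mouse: black computer mouse, 60 x 105 x 30 mm; origin at the centre of its underside; leave alone
- recorder: flat black data recorder box, 75 x 145 x 22 mm; origin at the centre of its underside; leave alone

How it is judged (in metres and radians):
On the way, in this order (a step that is already met when the one before it is completed fails the run):
1. the carriage has been run up against the home stop's buffer (contact force between carriage and stop_home above 1 N), for 0.1 s.
2. then through its whole travel up against the far stop's buffer (contact force between carriage and stop_far above 1 N), for 0.1 s.
At the end, for the whole second after the job is handed in: the carriage stands still on the tight spot, within about 8 mm of its middle, where the bruise presses on the bearing with more than 7.5 N (elsewhere 0), and has been let go (contact force between carriage and rail above 7.5 N and linear speed of carriage below 0.005 m/s); the robot touches nothing.
It fails at once if the carriage is pressed against a stop with more than 20 N (contact force between carriage and stop_home above 20 N or contact force between carriage and stop_far above 20 N).
It fails at once if the carriage is run faster than 0.25 m/s (linear speed of carriage above 0.25 m/s).
It fails at once if the panel, the mouse or the recorder is shifted by more than 15 mm (distance of any of panel, mouse, recorder from where it was at the start of the episode above 0.015 m).
It also fails if it takes over 54 s, if anything falls off the work surface, if the arm or the gripper's body presses on something with over 40 N, if the wrist force passes 120 N, or if a joint passes its speed limit or range.

ROBOT

A 6-joint arm with a two-finger parallel gripper is mounted at the origin on the work surface. World frame = base frame: x ahead of the robot, y to its left, z up, the work surface at z = 0. Lengths are in mm, angles in rad, forces in N, time in s.
With the tool pointing down it reaches from about 325 to 900 mm from the base axis. Payload 6.1 kg.
Tool frame: the origin (TCP) lies on the centre line of the jaws, within the pads' length; the fingertips stand 14 mm ahead of it and the grasp point (between the pads) lies 5 mm behind it (arm.finger_overhang is the distance from the TCP to the fingertips, in mm); z points along the fingers, y is the line along which they close (so a half turn about z gives the same grasp; the last joint's range is limited). The gripper opens to 85 mm and grips with 20 to 120 N. Pads are 22 mm wide; open, the fingers measure 114 mm over their backs; the gripper's body (76 mm by 85 mm) begins 54 mm behind the grasp point. The pads swing forward as they close: fully open they stand 13 mm farther back than shut.
Start: joints at [-1.233, 0.22, 1.526, -0, 1.395, -0.126], TCP at [279.586, -558.97, 245.3] pointing down, gripper open.
Joint ranges: [-2.98, 2.98], [-0.91, 2.08], [0.09, 2.57], [-1.24, 4.39], [0.2, 2.65], [-2.68, 2.68]. Speed limits (rad/s): [2.57, 2.57, 3.01, 3.14, 3.14, 3.14].

INTERFACE

Orientations are given as a unit quaternion [w, x, y, z].
In Python, from workcell import arm gives the robot as it stands. The module is installed in compiled form; this text tells all that it offers.
- The arm moves only by the tool servo_tool, never from a script. Its argument "steps" is a list of rows, each a list of 6 numbers: the shift along the tool's x, y, z scaled (see below), then the turn, a rotation vector about the tool's x, y, z scaled (see below). A call has 1 to 8 rows; each row is the pose to reach, as a shift and turn from the pose commanded when the call began, along the tool's axes at that moment; what a row does not reach only later rows make up. The controller multiplies each number of a shift by 12 cm and each number of a turn by pi/2 rad. A row lasts 1/12 s, in which the tool goes at most 41.7 mm and 7.16 degrees, less where a joint would pass 70% of its speed; a pose out of reach is approached as far as the arm can. A call with a number of a shift or a turn outside -1 to 1 is refused whole. A call with a gripper value outside its range is refused whole. "hand" is the gripper's target within -1 to 1 (fully open at 1, half-way at 0, shut at -1), set as the call begins (left out, the last holds). The fingers move at their own pace and stop on an object; the grip force is fixed at half the most. Time passes only in rows, so rows that repeat a pose let the fingers close. It gives the time, the measured TCP pose, the force, the opening and the grip force at its end, in the units of the state.
- arm.state(): the state, without advancing time (a new reading comes with each control period).
- arm.grab_frame(name): name is "scene" or "side" or "wrist"; returns (picture, depth): 420x560x3 uint8, red, green, blue; 420x560 float32, mm along the optical axis (not along the pixel's ray), 0 where there is no reading.
- arm.camera_model(name): a dict with "camera_matrix" (3x3 intrinsics, pixels), "k1" (the pictures are not rectified: a ray, as slopes to the right and down, at radius r is drawn at 1 + k1 r^2 times it, then the intrinsics apply), "xyz" and "attitude" of the camera in the world. Camera axes: x right, y up, looking along -z (the intrinsics and any distortion apply to the point x, -y, -z); pixel columns grow to the right and rows downward; lengths in mm; the calibration is good to about 2 mm. A picture is of the moment at which its call begins: read the wrist's pose just before it. camera_model takes no time and is no camera call; for the wrist camera it gives the pose at the moment of the call.
- arm.job_done(): hands the job in; it is judged then, once.
The state is a dict: "time": time; "joints": joint angles; "dq": joint speeds; "joint_torque": joint torques, N m; "ee_pos": TCP position; "orientation": TCP orientation; "wrist_force": force on the tool from outside, world axes, zero at the start; "moment": the same for the moment, N m; "grip_width": finger opening in mm; "grip_force": force on a finger pad.
Only numpy, scipy, OpenCV 4.12 (cv2) and the standard library are available. Lean on these libraries where they do the work, as an engineer would, in place of code of your own. Each camera call takes 0.05 s, during which the arm holds its last target. There are 200 camera calls.

## Working session

There is one attempt and no reset: what is moved stays moved. The work goes in short steps, Python scripts to look and compute and a tool call to move; the robot and the scene stay as the last step left them, time stands still between calls to the robot, and variables do not carry over. Pictures are saved under pics/ and viewed, at most 10 in all, crops included, and the job is handed in when it is done.

Besides the shell and the picture viewer there is one more tool, called after ">>>" as a command line: name --pt "numbers of a row" for each row, then --argument value for the rest. servo_tool: Moves the arm, as the interface text tells. Its arguments: {"type":"object","properties":{"steps":{"type":"array","items":{"type":"array","items":{"type":"number"}}},"hand":{"type":"number"}},"required":["steps"]}

```bash
mkdir -p pics
cat > h.py <<'E'
from workcell import arm
import numpy as np, cv2
from scipy.spatial.transform import Rotation as R
def rot(q): return R.from_quat([q[1],q[2],q[3],q[0]])
def cloud(name):
    m=arm.camera_model(name); im,d=arm.grab_frame(name)
    K=np.array(m["camera_matrix"]); h,w=d.shape
    u,v=np.meshgrid(np.arange(w),np.arange(h))
    p=np.stack([u,v],-1).reshape(-1,1,2).astype(float)
    n=cv2.undistortPoints(p,K,np.array([m["k1"],0,0,0,0.])).reshape(h,w,2)
    c=np.stack([n[...,0]*d,-n[...,1]*d,-d],-1)
    q=np.array(m["attitude"])
    Rm=rot(q).as_matrix() if q.size==4 else q.reshape(3,3)
    P=c@Rm.T+np.array(m["xyz"]); P[d==0]=np.nan
    return im,P
E
python3 - <<'E'
from h import *
s=arm.state(); print(s)
for n in("scene","side"):
    im,P=cloud(n); print(n,arm.camera_model(n)); np.savez(n,im=im,P=P)
    cv2.imwrite(f"pics/{n}0.png",im[...,::-1])
E
```

```text
{'time': 0.0, 'joints': array([-1.23307182e+00,  2.21260473e-01,  1.52762667e+00, -1.96919690e-05,
        1.39471375e+00, -1.26105834e-01]), 'dq': array([-0.0006521 ,  0.00055428,  0.00019349, -0.00040222,  0.00112548,
       -0.00011546]), 'joint_torque': array([-7.01648296e-04, -4.96916270e+01, -3.89386940e+01, -4.08240621e-04,
        1.12744421e-02, -2.59074017e-05]), 'ee_pos': array([ 279.40059083, -558.40886246,  244.1697155 ]), 'orientation': array([-9.97481574e-04,  9.73227104e-01,  2.29843416e-01, -1.15685022e-04]), 'wrist_force': array([-0.11424983,  0.1376042 ,  0.08313321]), 'moment': array([ 0.00784373, -0.01568316,  0.02591322]), 'grip_force': 0.0, 'grip_width': 85.74456816206725}
scene {'camera_matrix': array([[502.51139796,   0.        , 280.69111151],
       [  0.        , 502.51139796, 203.39262857],
       [  0.        ,   0.        ,   1.        ]]), 'k1': -0.11023508708326088, 'xyz': array([1026.56381114,  285.800748  ,  797.37223683]), 'attitude': array([0.47356065, 0.15858165, 0.27796003, 0.82056712])}
side {'camera_matrix': array([[452.5349541 ,   0.        , 274.94883615],
       [  0.        , 452.5349541 , 215.53072988],
       [  0.        ,   0.        ,   1.        ]]), 'k1': -0.14538252154625925, 'xyz': array([ 395.36470987, -669.08753383,  521.52792627]), 'attitude': array([ 0.86533582,  0.48651457, -0.04727642, -0.11073582])}
```

View pics/scene0.png

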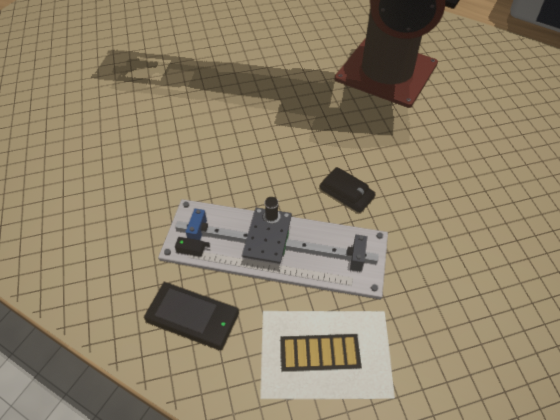

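View pics/side0.png

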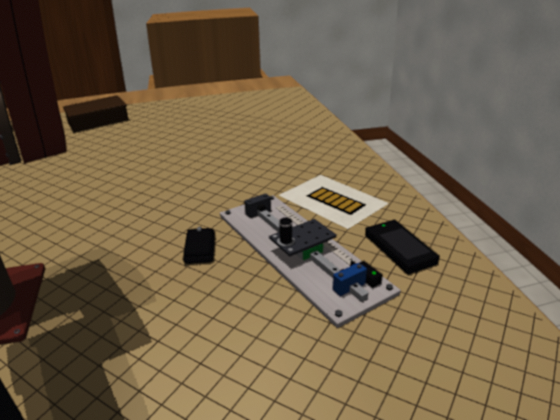

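The scene picture shows the stage with the blue stop at (196,225), the knob at (271,209), the grey stop at (359,252) and the mouse at (347,189). The side picture agrees, with the knob at (286,230).

Run:
```python
from h import *
for n,box in(("scene",(160,195,392,295)),("side",(215,190,402,325))):
    D=np.load(n+".npz"); im=D["im"].astype(int);P=D["P"]
    x0,y0,x1,y1=box; m=np.zeros(P.shape[:2],bool); m[y0:y1,x0:x1]=1
    z=P[...,2]; pl=m&(z>7)&(z<17)&(im.min(-1)>110)&(im.max(-1)-im.min(-1)<40)
    # largest component
    k,l,st,_=cv2.connectedComponentsWithStats(pl.astype(np.uint8))
    r=cv2.minAreaRect(P[pl][:,:2].astype(np.float32)); print(n,"plate",r,np.median(z[pl]),pl.sum())
    (cx,cy),(w,h),a=r
    t=np.deg2rad(a if w>h else a+90); d=np.array([np.cos(t),np.sin(t)])
    if d[1]<0:d=-d
    e=np.array([d[1],-d[0]]); c=np.array([cx,cy]); print("ydir",d,"xdir",e)
    def st(name,mask):
        Q=P[mask]; a=(Q[:,:2]-c)@d; b=(Q[:,:2]-c)@e
        print(name,len(Q),"along",np.percentile(a,[1,50,99]).round(1),"across",np.percentile(b,[1,50,99]).round(1),"z",np.percentile(Q[:,2],[1,50,99]).round(1))
    A=(P[...,:2]-c)@d
    st("knob",m&(z>60)); 
    top=m&(z>42)&(z<52)
    st("cartop",top&(abs(A)<90)); st("knobtop",m&(z>88)&(z<97))
    blue=m&(im[...,2]-im[...,0]>30)&(z>15); st("blue",blue); st("bluetop",blue&(z>44))
    st("grey",m&(z>15)&(A>120)&(im.max(-1)<110)); st("greytop",m&(z>43)&(A>120))
    st("anyhome",m&(z>32)&(A<-100))
    st("anyhi",m&(z>32)&(A>100))
```

```text
scene plate ((597.275390625, 21.104156494140625), (142.9810333251953, 410.3685302734375), 18.781749725341797) 11.003624856438478 8699
ydir [-0.32196415  0.94675186] xdir [0.94675186 0.32196415]
knob 241 along [-25.1 -12.3  -1.9] across [-47.6 -31.  -25.3] z [61.1 87.6 93. ]
cartop 1806 along [-47.7 -12.4  20.9] across [-51.9   7.2  54.4] z [42.2 45.  48.4]
knobtop 118 along [-24.4 -13.4  -2.2] across [-48.  -36.4 -26.1] z [88.3 90.7 93.1]
blue 254 along [-162.3 -147.4 -138.4] across [-25.7   2.2  28.2] z [34.2 46.7 50. ]
bluetop 233 along [-158.6 -147.5 -138.4] across [-25.8   1.7  28.3] z [44.2 46.8 50. ]
grey 830 along [121.5 150.  190.9] across [-144.     2.2   57. ] z [15.1 33.3 50.6]
greytop 348 along [143.  153.8 164.7] across [-26.6   2.7  28.7] z [43.7 46.8 50.8]
anyhome 641 along [-171.6 -145.9 -121.1] across [-25.9  21.2  54.4] z [32.1 39.9 50.4]
anyhi 436 along [133.9 152.3 164.7] across [-26.3   4.6  29.1] z [33.2 46.4 50.8]
side plate ((597.0095825195312, 18.745086669921875), (140.35687255859375, 409.6308288574219), 18.74163818359375) 12.133630159913707 4685
ydir [-0.32130127  0.94697703] xdir [0.94697703 0.32130127]
knob 266 along [-24.8 -19.1  -2.9] across [-50.4 -42.6 -29.4] z [60.2 81.6 93.1]
cartop 1135 along [-47.6 -21.   21.6] across [-54.6   2.5  52.4] z [42.5 46.1 50.6]
knobtop 99 along [-25.  -14.4  -2.8] across [-50.8 -40.3 -29.2] z [88.4 91.8 93.4]
blue 599 along [-160.7 -156.7 -129.5] across [-28.3  -7.   32.1] z [18.9 43.8 50. ]
bluetop 296 along [-160.5 -151.4 -137.5] across [-27.9  -1.9  27.2] z [44.4 47.5 50.4]
grey 510 along [125.4 145.4 192.4] across [-57.5  -7.4  55.2] z [15.4 36.9 50.5]
greytop 175 along [143.  150.3 165.3] across [-28.9  -1.3  26.2] z [43.4 48.  51.3]
anyhome 704 along [-173.1 -154.7 -120.1] across [-28.3   6.9  53.1] z [32.2 42.4 51.1]
anyhi 316 along [133.2 146.2 165.1] across [-29.1  -4.   26.3] z [32.1 45.1 51. ]
```

>>> servo_tool --pt "0.3 -0.22 0 0 0 0" --pt "0.6 -0.44 0 0 0 0" --pt "0.9 -0.66 0 0 0 0" --pt "0.9 -0.66 0 0 0 0" --hand 0.3

```text
time: 0.43
ee_pos: [342.8, -434.9, 244.5]
orientation: [-0.002, 0.973, 0.231, 0.001]
wrist_force: [0.7, -0.2, 0.2]
grip_width: 55.6
grip_force: 0.0
```

>>> servo_tool --pt "0.3 -0.22 0 0 0 0" --pt "0.6 -0.44 0 0 0 0" --pt "0.9 -0.66 0 0 0 0" --pt "0.9 -0.66 0 0 0 0"

```text
time: 0.77
ee_pos: [403.7, -316.0, 244.9]
orientation: [-0.001, 0.973, 0.232, 0.001]
wrist_force: [0.7, 0.1, -0.6]
grip_width: 55.2
grip_force: 0.0
```

>>> servo_tool --pt "0.3 -0.22 0 0 0 0" --pt "0.6 -0.44 0 0 0 0" --pt "0.9 -0.66 0 0 0 0" --pt "0.9 -0.66 0 0 0 0"

```text
time: 1.1
ee_pos: [464.7, -197.3, 245.1]
orientation: [-0.001, 0.973, 0.232, 0.001]
wrist_force: [0.4, -0.2, -1.0]
grip_width: 55.6
grip_force: 0.0
```

>>> servo_tool --pt "0.3 -0.22 0 0 0 0" --pt "0.6 -0.44 0 0 0 0" --pt "0.9 -0.66 0 0 0 0" --pt "0.9 -0.66 0 0 0 0" --pt "0.9 -0.66 0 0 0 0.0" --pt "0.9 -0.66 0 0 0 0.0872" --pt "0.9 -0.66 0 0 0 0.0872" --pt "0.9 -0.66 0 0 0 0.0872"

```text
time: 1.77
ee_pos: [523.8, -83.9, 245.1]
orientation: [0.0, 0.987, 0.163, -0.0]
wrist_force: [-0.3, 0.8, -0.0]
grip_width: 55.5
grip_force: 0.0
```

>>> servo_tool --pt "0.18 -0.17 0.2 0 0 0" --pt "0.36 -0.34 0.4 0 0 0" --pt "0.544 -0.511 0.6 0 0 0" --pt "0.544 -0.511 0.7 0 0 0" --pt "0.544 -0.511 0.7 0 0 0"

```text
time: 2.18
ee_pos: [564.1, -3.3, 157.3]
orientation: [-0.001, 0.986, 0.164, -0.003]
wrist_force: [-0.9, 0.6, 1.0]
grip_width: 55.6
grip_force: 0.0
```

Run:
```python
from h import *
print(arm.state()["ee_pos"])
for n in("wrist","scene","side"):
    im,P=cloud(n); cv2.imwrite(f"pics/{n}1.png",im[...,::-1])
    z=P[...,2]
    A=P[...,:2]-[597.1,20]; a=A@[-.3216,.947]; b=A@[.947,.3216]
    for nm,m in(("knobtop",(z>87)&(z<97)&(np.hypot(a+13.5,b+37.5)<22)),("car",(z>42)&(z<50)&(abs(a)<90)&(abs(b)<70))):
        if m.sum()>20:
            print(n,nm,m.sum(),np.percentile(a[m],[1,50,99]).round(1),np.percentile(b[m],[1,50,99]).round(1),np.median(z[m]).round(1),np.array(cv2.minAreaRect(P[m][:,:2].astype(np.float32))[0]).round(1))
```

```text
[564.05246392  -3.26131147 157.33104161]
wrist knobtop 1156 [-22.4 -10.9   0.5] [-47.9 -35.8 -25.2] 92.2 [565.6  -2.2]
wrist car 13128 [-45.2 -11.3  23. ] [-51.1   9.4  53.6] 46.5 [601.1   9.8]
scene knobtop 127 [-24.2 -11.9  -1.1] [-47.9 -35.7 -25.1] 90.6 [566.1  -4.1]
scene car 1819 [-46.7 -11.3  22. ] [-51.    7.9  54.8] 45.0 [602.6   8.6]
side knobtop 106 [-25.3 -15.9  -1.6] [-50.8 -40.9 -29.5] 91.5 [563.5  -5.5]
side car 1121 [-49.1 -22.3  20.3] [-54.9   2.9  51.2] 46.2 [600.7   6.5]
```

View pics/wrist1.png

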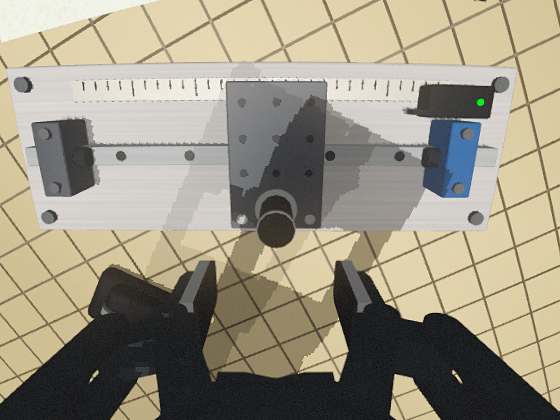

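The wrist view shows the knob at (276,225), centred between the fingers, with the closing line along the rail. I'll descend and close.

>>> servo_tool --pt "0.01 0 0.2 0 0 0" --pt "0.01 0 0.4 0 0 0" --pt "0.01 0 0.55 0 0 0" --pt "0.01 0 0.65 0 0 0" --pt "0.01 0 0.71 0 0 0" --pt "0.01 0 0.71 0 0 0"

```text
time: 2.83
ee_pos: [567.1, -3.7, 75.7]
orientation: [-0.0, 0.987, 0.162, -0.0]
wrist_force: [-1.3, -0.4, -1.0]
grip_width: 55.7
grip_force: 0.0
```

>>> servo_tool --pt "0 0 0 0 0 0" --pt "0 0 0 0 0 0" --pt "0 0 0 0 0 0" --pt "0 0 0 0 0 0" --pt "0 0 0 0 0 0" --pt "0 0 0 0 0 0" --hand -1

```text
time: 3.33
ee_pos: [568.7, -3.2, 77.9]
orientation: [0.001, 0.987, 0.163, 0.001]
wrist_force: [-2.0, -2.1, 6.6]
grip_width: 22.4
grip_force: 58.8
```

>>> servo_tool --pt "0 0.017 0 0 0 0" --pt "0 0.033 0 0 0 0" --pt "0 0.05 0 0 0 0" --pt "0 0.067 0 0 0 0"

```text
time: 3.67
ee_pos: [571.2, -10.5, 78.0]
orientation: [0.0, 0.987, 0.163, 0.001]
wrist_force: [-3.0, 1.5, 7.2]
grip_width: 22.4
grip_force: 59.0
```

>>> servo_tool --pt "0 0.017 0 0 0 0" --pt "0 0.033 0 0 0 0" --pt "0 0.05 0 0 0 0" --pt "0 0.067 0 0 0 0"

```text
time: 4.0
ee_pos: [573.8, -18.2, 78.0]
orientation: [0.0, 0.987, 0.163, 0.001]
wrist_force: [-1.5, 0.2, 7.0]
grip_width: 22.5
grip_force: 59.0
```

>>> servo_tool --pt "0 0.017 0 0 0 0" --pt "0 0.033 0 0 0 0" --pt "0 0.05 0 0 0 0" --pt "0 0.067 0 0 0 0"

```text
time: 4.33
ee_pos: [576.4, -25.8, 78.0]
orientation: [0.0, 0.987, 0.163, 0.001]
wrist_force: [-1.8, 0.5, 5.8]
grip_width: 22.1
grip_force: 59.0
```

>>> servo_tool --pt "0 0.017 0 0 0 0" --pt "0 0.033 0 0 0 0" --pt "0 0.05 0 0 0 0" --pt "0 0.067 0 0 0 0"

```text
time: 4.67
ee_pos: [579.0, -33.4, 78.0]
orientation: [0.0, 0.987, 0.163, 0.001]
wrist_force: [-2.0, 1.3, 5.7]
grip_width: 22.2
grip_force: 59.0
```

>>> servo_tool --pt "0 0.017 0 0 0 0" --pt "0 0.033 0 0 0 0" --pt "0 0.05 0 0 0 0" --pt "0 0.067 0 0 0 0"

```text
time: 5.0
ee_pos: [581.6, -41.0, 78.0]
orientation: [0.0, 0.987, 0.163, 0.001]
wrist_force: [-1.3, 1.0, 7.2]
grip_width: 22.6
grip_force: 59.0
```

>>> servo_tool --pt "0 0.017 0 0 0 0" --pt "0 0.033 0 0 0 0" --pt "0 0.05 0 0 0 0" --pt "0 0.067 0 0 0 0"

```text
time: 5.33
ee_pos: [584.2, -48.6, 78.0]
orientation: [0.0, 0.987, 0.163, 0.001]
wrist_force: [-1.7, 2.0, 7.1]
grip_width: 22.4
grip_force: 59.0
```

>>> servo_tool --pt "0 0.03 0 0 0 0" --pt "0 0.06 0 0 0 0" --pt "0 0.09 0 0 0 0" --pt "0 0.12 0 0 0 0" --pt "0 0.15 0 0 0 0" --pt "0 0.18 0 0 0 0" --pt "0 0.2 0 0 0 0" --pt "0 0.21 0 0 0 0"

```text
time: 6.0
ee_pos: [592.4, -72.8, 78.0]
orientation: [0.0, 0.987, 0.163, 0.001]
wrist_force: [-0.9, 1.7, 6.3]
grip_width: 22.2
grip_force: 58.9
```

>>> servo_tool --pt "0 0.01 0 0 0 0" --pt "0 0.02 0 0 0 0" --pt "0 0.025 0 0 0 0"

```text
time: 6.25
ee_pos: [593.3, -75.4, 78.0]
orientation: [0.0, 0.987, 0.163, 0.001]
wrist_force: [-1.1, 2.0, 5.8]
grip_width: 22.3
grip_force: 58.9
```

>>> servo_tool --pt "0 0.01 0 0 0 0" --pt "0 0.02 0 0 0 0" --pt "0 0.025 0 0 0 0"

```text
time: 6.5
ee_pos: [594.2, -78.1, 78.0]
orientation: [0.0, 0.987, 0.163, 0.001]
wrist_force: [-0.7, 2.4, 6.3]
grip_width: 21.9
grip_force: 59.0
```

>>> servo_tool --pt "0 0.008 0 0 0 0" --pt "0 0.012 0 0 0 0" --pt "0 0.012 0 0 0 0"

```text
time: 6.75
ee_pos: [594.4, -78.8, 78.0]
orientation: [-0.0, 0.987, 0.163, 0.001]
wrist_force: [-2.3, 4.7, 7.8]
grip_width: 22.1
grip_force: 59.1
```

>>> servo_tool --pt "0 0.006 0 0 0 0" --pt "0 0.009 0 0 0 0" --pt "0 0.009 0 0 0 0" --pt "0 0.009 0 0 0 0"

```text
time: 7.08
ee_pos: [594.6, -79.3, 77.9]
orientation: [-0.001, 0.987, 0.163, 0.001]
wrist_force: [-3.0, 5.6, 8.7]
grip_width: 22.6
grip_force: 59.3
```

>>> servo_tool --pt "0 0.006 0 0 0 0" --pt "0 0.01 0 0 0 0" --pt "0 0.01 0 0 0 0" --pt "0 0.01 0 0 0 0"

```text
time: 7.42
ee_pos: [594.8, -79.9, 77.9]
orientation: [-0.001, 0.987, 0.163, 0.001]
wrist_force: [-3.2, 7.6, 9.1]
grip_width: 22.3
grip_force: 59.4
```

>>> servo_tool --pt "0 -0.04 0 0 0 0" --pt "0 -0.11 0 0 0 0" --pt "0 -0.19 0 0 0 0" --pt "0 -0.27 0 0 0 0" --pt "0 -0.35 0 0 0 0" --pt "0 -0.43 0 0 0 0" --pt "0 -0.51 0 0 0 0" --pt "0 -0.58 0 0 0 0"

```text
time: 8.08
ee_pos: [573.0, -15.7, 78.0]
orientation: [0.001, 0.987, 0.163, 0.001]
wrist_force: [-0.2, -2.5, 7.4]
grip_width: 22.1
grip_force: 59.5
```

>>> servo_tool --pt "0 -0.017 0 0 0 0" --pt "0 -0.034 0 0 0 0" --pt "0 -0.051 0 0 0 0"

```text
time: 8.33
ee_pos: [571.0, -10.0, 77.9]
orientation: [0.001, 0.987, 0.163, 0.001]
wrist_force: [-1.3, -1.8, 6.6]
grip_width: 22.3
grip_force: 59.5
```

>>> servo_tool --pt "0 -0.017 0 0 0 0" --pt "0 -0.034 0 0 0 0" --pt "0 -0.051 0 0 0 0"

```text
time: 8.58
ee_pos: [569.1, -4.4, 78.0]
orientation: [0.001, 0.987, 0.163, 0.001]
wrist_force: [-0.5, -1.9, 7.4]
grip_width: 22.3
grip_force: 59.5
```

>>> servo_tool --pt "0 -0.017 0 0 0 0" --pt "0 -0.034 0 0 0 0" --pt "0 -0.051 0 0 0 0"

```text
time: 8.83
ee_pos: [567.2, 1.2, 77.9]
orientation: [0.001, 0.987, 0.163, 0.001]
wrist_force: [-0.8, -2.8, 6.5]
grip_width: 22.6
grip_force: 59.5
```

>>> servo_tool --pt "0 -0.017 0 0 0 0" --pt "0 -0.034 0 0 0 0" --pt "0 -0.051 0 0 0 0"

```text
time: 9.08
ee_pos: [565.7, 5.9, 78.0]
orientation: [0.002, 0.987, 0.163, 0.002]
wrist_force: [0.8, -7.8, 5.4]
grip_width: 22.4
grip_force: 59.4
```

>>> servo_tool --pt "0 -0.017 0 0 0 0" --pt "0 -0.034 0 0 0 0" --pt "0 -0.051 0 0 0 0"

```text
time: 9.33
ee_pos: [563.7, 11.6, 78.0]
orientation: [0.002, 0.987, 0.163, 0.002]
wrist_force: [-0.1, -7.3, 5.7]
grip_width: 22.1
grip_force: 59.4
```

>>> servo_tool --pt "0 -0.017 0 0 0 0" --pt "0 -0.034 0 0 0 0" --pt "0 -0.051 0 0 0 0"

```text
time: 9.58
ee_pos: [561.6, 17.7, 78.0]
orientation: [0.002, 0.987, 0.163, 0.002]
wrist_force: [-0.4, -4.7, 7.5]
grip_width: 23.0
grip_force: 59.4
```

>>> servo_tool --pt "0 -0.017 0 0 0 0" --pt "0 -0.034 0 0 0 0" --pt "0 -0.051 0 0 0 0"

```text
time: 9.83
ee_pos: [559.3, 24.4, 77.9]
orientation: [0.001, 0.987, 0.163, 0.001]
wrist_force: [-1.1, -2.5, 7.5]
grip_width: 22.2
grip_force: 59.5
```

>>> servo_tool --pt "0 -0.017 0 0 0 0" --pt "0 -0.034 0 0 0 0" --pt "0 -0.051 0 0 0 0"

```text
time: 10.08
ee_pos: [557.3, 30.3, 77.9]
orientation: [0.001, 0.987, 0.163, 0.001]
wrist_force: [-1.2, -3.0, 7.7]
grip_width: 21.9
grip_force: 59.6
```

>>> servo_tool --pt "0 -0.05 0 0 0 0" --pt "0 -0.12 0 0 0 0" --pt "0 -0.2 0 0 0 0" --pt "0 -0.28 0 0 0 0" --pt "0 -0.36 0 0 0 0" --pt "0 -0.44 0 0 0 0" --pt "0 -0.5 0 0 0 0" --pt "0 -0.54 0 0 0 0"

```text
time: 10.75
ee_pos: [536.1, 92.5, 77.9]
orientation: [0.0, 0.987, 0.163, 0.001]
wrist_force: [-1.8, -2.4, 7.5]
grip_width: 22.4
grip_force: 59.7
```

>>> servo_tool --pt "0 -0.01 0 0 0 0" --pt "0 -0.02 0 0 0 0" --pt "0 -0.03 0 0 0 0" --pt "0 -0.035 0 0 0 0"

```text
time: 11.08
ee_pos: [534.9, 96.0, 77.9]
orientation: [0.0, 0.987, 0.163, 0.001]
wrist_force: [-1.9, -3.5, 8.4]
grip_width: 22.1
grip_force: 59.7
```

>>> servo_tool --pt "0 -0.01 0 0 0 0" --pt "0 -0.02 0 0 0 0" --pt "0 -0.025 0 0 0 0"

```text
time: 11.33
ee_pos: [534.0, 98.8, 78.0]
orientation: [0.0, 0.987, 0.163, 0.001]
wrist_force: [-2.3, -2.5, 9.3]
grip_width: 22.0
grip_force: 59.7
```

>>> servo_tool --pt "0 -0.008 0 0 0 0" --pt "0 -0.016 0 0 0 0" --pt "0 -0.02 0 0 0 0"

```text
time: 11.58
ee_pos: [533.2, 101.0, 77.9]
orientation: [0.0, 0.987, 0.163, 0.001]
wrist_force: [-2.6, -1.9, 9.0]
grip_width: 22.4
grip_force: 59.7
```

>>> servo_tool --pt "0 -0.008 0 0 0 0" --pt "0 -0.013 0 0 0 0" --pt "0 -0.013 0 0 0 0"

```text
time: 11.83
ee_pos: [532.7, 102.5, 77.9]
orientation: [0.0, 0.987, 0.163, 0.001]
wrist_force: [-2.4, -1.6, 8.8]
grip_width: 22.2
grip_force: 59.7
```

>>> servo_tool --pt "0 -0.008 0 0 0 0" --pt "0 -0.013 0 0 0 0" --pt "0 -0.013 0 0 0 0"

```text
time: 12.08
ee_pos: [532.3, 103.6, 77.9]
orientation: [0.001, 0.987, 0.163, 0.001]
wrist_force: [-2.0, -2.9, 8.9]
grip_width: 22.4
grip_force: 59.7
```

>>> servo_tool --pt "0 -0.006 0 0 0 0" --pt "0 -0.01 0 0 0 0" --pt "0 -0.01 0 0 0 0"

```text
time: 12.33
ee_pos: [532.1, 104.2, 77.9]
orientation: [0.001, 0.987, 0.163, 0.001]
wrist_force: [-1.5, -6.3, 8.3]
grip_width: 22.3
grip_force: 59.6
```

>>> servo_tool --pt "0 -0.006 0 0 0 0" --pt "0 -0.01 0 0 0 0" --pt "0 -0.01 0 0 0 0" --pt "0 -0.01 0 0 0 0"

```text
time: 12.67
ee_pos: [531.9, 104.8, 78.0]
orientation: [0.002, 0.987, 0.163, 0.001]
wrist_force: [-0.5, -7.8, 7.8]
grip_width: 22.5
grip_force: 59.6
```

>>> servo_tool --pt "0 0 0 0 0 0" --pt "0 0.08 0 0 0 0" --pt "0 0.17 0 0 0 0" --pt "0 0.26 0 0 0 0" --pt "0 0.35 0 0 0 0" --pt "0 0.44 0 0 0 0" --pt "0 0.53 0 0 0 0" --pt "0 0.6 0 0 0 0"

```text
time: 13.33
ee_pos: [554.7, 37.8, 77.9]
orientation: [0.0, 0.987, 0.163, 0.001]
wrist_force: [-1.9, 0.7, 10.2]
grip_width: 22.2
grip_force: 59.6
```

>>> servo_tool --pt "0 0.01 0 0 0 0" --pt "0 0.02 0 0 0 0" --pt "0 0.03 0 0 0 0"

```text
time: 13.58
ee_pos: [555.7, 34.8, 77.9]
orientation: [0.0, 0.987, 0.163, 0.001]
wrist_force: [-3.3, 1.0, 9.8]
grip_width: 22.2
grip_force: 59.7
```

>>> servo_tool --pt "0 0.01 0 0 0 0" --pt "0 0.02 0 0 0 0" --pt "0 0.03 0 0 0 0"

```text
time: 13.83
ee_pos: [556.8, 31.6, 77.9]
orientation: [0.0, 0.987, 0.163, 0.001]
wrist_force: [-2.4, 1.2, 9.1]
grip_width: 22.5
grip_force: 59.7
```

>>> servo_tool --pt "0 0.01 0 0 0 0" --pt "0 0.02 0 0 0 0" --pt "0 0.03 0 0 0 0"

```text
time: 14.08
ee_pos: [558.0, 28.2, 77.9]
orientation: [0.0, 0.987, 0.163, 0.001]
wrist_force: [-2.2, -0.0, 9.3]
grip_width: 22.4
grip_force: 59.7
```

>>> servo_tool --pt "0 0.01 0 0 0 0" --pt "0 0.02 0 0 0 0"

```text
time: 14.25
ee_pos: [558.8, 26.0, 77.9]
orientation: [0.0, 0.987, 0.163, 0.001]
wrist_force: [-2.3, 1.3, 8.9]
grip_width: 22.2
grip_force: 59.7
```

>>> servo_tool --pt "0 0.01 0 0 0 0" --pt "0 0.02 0 0 0 0"

```text
time: 14.42
ee_pos: [559.5, 23.7, 77.9]
orientation: [0.0, 0.987, 0.163, 0.001]
wrist_force: [-3.1, 0.3, 8.6]
grip_width: 22.5
grip_force: 59.7
```

>>> servo_tool --pt "0 0.01 0 0 0 0" --pt "0 0.02 0 0 0 0"

```text
time: 14.58
ee_pos: [560.3, 21.4, 78.0]
orientation: [0.0, 0.987, 0.163, 0.001]
wrist_force: [-2.8, 1.8, 8.3]
grip_width: 22.2
grip_force: 59.7
```

>>> servo_tool --pt "0 0.01 0 0 0 0" --pt "0 0.02 0 0 0 0"

```text
time: 14.75
ee_pos: [561.0, 19.4, 77.9]
orientation: [-0.0, 0.987, 0.163, 0.001]
wrist_force: [-3.5, 2.7, 10.0]
grip_width: 22.5
grip_force: 59.8
```

>>> servo_tool --pt "0 0.01 0 0 0 0" --pt "0 0.02 0 0 0 0"

```text
time: 14.92
ee_pos: [561.6, 17.7, 77.9]
orientation: [-0.001, 0.987, 0.163, 0.001]
wrist_force: [-2.6, 6.2, 10.9]
grip_width: 22.1
grip_force: 59.9
```

>>> servo_tool --pt "0 0.01 0 0 0 0" --pt "0 0.02 0 0 0 0"

```text
time: 15.08
ee_pos: [562.2, 15.9, 77.9]
orientation: [-0.001, 0.987, 0.163, 0.001]
wrist_force: [-4.7, 7.2, 11.1]
grip_width: 22.2
grip_force: 60.0
```

>>> servo_tool --pt "0 0.01 0 0 0 0" --pt "0 0.02 0 0 0 0"

```text
time: 15.25
ee_pos: [562.9, 13.7, 77.9]
orientation: [-0.001, 0.987, 0.163, 0.001]
wrist_force: [-4.2, 6.2, 11.0]
grip_width: 22.7
grip_force: 60.0
```

>>> servo_tool --pt "0 0.01 0 0 0 0" --pt "0 0.02 0 0 0 0"

```text
time: 15.42
ee_pos: [563.7, 11.5, 78.0]
orientation: [-0.001, 0.987, 0.163, 0.001]
wrist_force: [-3.9, 6.7, 11.4]
grip_width: 22.5
grip_force: 60.0
```

>>> servo_tool --pt "0 0.01 0 0 0 0" --pt "0 0.02 0 0 0 0"

```text
time: 15.58
ee_pos: [564.5, 9.1, 77.9]
orientation: [-0.001, 0.987, 0.163, 0.001]
wrist_force: [-3.6, 5.7, 10.2]
grip_width: 22.3
grip_force: 60.0
```

>>> servo_tool --pt "0 0.01 0 0 0 0" --pt "0 0.02 0 0 0 0"

```text
time: 15.75
ee_pos: [565.3, 6.7, 78.0]
orientation: [-0.001, 0.987, 0.163, 0.001]
wrist_force: [-4.1, 6.0, 10.3]
grip_width: 22.3
grip_force: 59.9
```

>>> servo_tool --pt "0 0.01 0 0 0 0" --pt "0 0.02 0 0 0 0"

```text
time: 15.92
ee_pos: [566.1, 4.3, 77.9]
orientation: [-0.001, 0.987, 0.163, 0.001]
wrist_force: [-2.4, 5.4, 10.8]
grip_width: 22.4
grip_force: 59.8
```

>>> servo_tool --pt "0 0.01 0 0 0 0" --pt "0 0.016 0 0 0 0"

```text
time: 16.08
ee_pos: [566.9, 2.0, 77.9]
orientation: [-0.0, 0.987, 0.163, 0.001]
wrist_force: [-2.9, 1.7, 9.2]
grip_width: 22.4
grip_force: 59.7
```

>>> servo_tool --pt "0 0.01 0 0 0 0" --pt "0 0.016 0 0 0 0"

```text
time: 16.25
ee_pos: [567.7, -0.2, 77.9]
orientation: [0.0, 0.987, 0.163, 0.001]
wrist_force: [-3.0, 1.8, 9.0]
grip_width: 22.4
grip_force: 59.6
```

>>> servo_tool --pt "0 0.01 0 0 0 0" --pt "0 0.02 0 0 0 0"

```text
time: 16.42
ee_pos: [568.5, -2.6, 78.0]
orientation: [0.0, 0.987, 0.163, 0.001]
wrist_force: [-2.7, 1.4, 8.6]
grip_width: 22.0
grip_force: 59.6
```

>>> servo_tool --pt "0 0.01 0 0 0 0" --pt "0 0.02 0 0 0 0"

```text
time: 16.58
ee_pos: [569.3, -4.9, 77.9]
orientation: [0.0, 0.987, 0.163, 0.001]
wrist_force: [-1.8, 1.2, 9.1]
grip_width: 22.3
grip_force: 59.6
```

>>> servo_tool --pt "0 -0.01 0 0 0 0" --pt "0 -0.02 0 0 0 0"

```text
time: 16.75
ee_pos: [568.8, -3.4, 77.9]
orientation: [0.001, 0.987, 0.163, 0.001]
wrist_force: [-1.1, -2.4, 8.0]
grip_width: 22.2
grip_force: 59.5
```

>>> servo_tool --pt "0 -0.01 0 0 0 0" --pt "0 -0.016 0 0 0 0"

```text
time: 16.92
ee_pos: [568.1, -1.5, 77.9]
orientation: [0.001, 0.987, 0.163, 0.001]
wrist_force: [-0.4, -2.0, 8.0]
grip_width: 22.2
grip_force: 59.5
```

>>> servo_tool --pt "0 -0.01 0 0 0 0" --pt "0 -0.016 0 0 0 0"

```text
time: 17.08
ee_pos: [567.5, 0.3, 78.0]
orientation: [0.001, 0.987, 0.163, 0.001]
wrist_force: [-0.6, -3.3, 7.7]
grip_width: 22.0
grip_force: 59.5
```

>>> servo_tool --pt "0 -0.01 0 0 0 0" --pt "0 -0.016 0 0 0 0"

```text
time: 17.25
ee_pos: [567.0, 1.8, 78.0]
orientation: [0.001, 0.987, 0.163, 0.001]
wrist_force: [-0.3, -5.3, 6.4]
grip_width: 22.3
grip_force: 59.5
```

>>> servo_tool --pt "0 -0.01 0 0 0 0" --pt "0 -0.016 0 0 0 0"

```text
time: 17.42
ee_pos: [566.6, 3.1, 78.0]
orientation: [0.001, 0.987, 0.163, 0.002]
wrist_force: [-0.5, -7.1, 6.3]
grip_width: 22.3
grip_force: 59.4
```

>>> servo_tool --pt "0 -0.01 0 0 0 0" --pt "0 -0.016 0 0 0 0"

```text
time: 17.58
ee_pos: [566.1, 4.5, 78.0]
orientation: [0.002, 0.987, 0.163, 0.002]
wrist_force: [0.6, -8.5, 4.9]
grip_width: 22.6
grip_force: 59.4
```

>>> servo_tool --pt "0 -0.012 0 0 0 0" --pt "0 -0.024 0 0 0 0" --pt "0 -0.036 0 0 0 0" --pt "0 -0.045 0 0 0 0" --pt "0 -0.045 0 0 0 0"

```text
time: 18.0
ee_pos: [564.2, 9.9, 78.0]
orientation: [0.001, 0.987, 0.163, 0.002]
wrist_force: [-0.8, -4.3, 7.2]
grip_width: 22.6
grip_force: 59.4
```

>>> servo_tool --pt "0 0.006 0 0 0 0" --pt "0 0.006 0 0 0 0" --pt "0 0.006 0 0 0 0"

```text
time: 18.25
ee_pos: [564.2, 10.0, 78.0]
orientation: [0.001, 0.987, 0.163, 0.001]
wrist_force: [-1.8, -3.5, 8.3]
grip_width: 22.3
grip_force: 59.5
```

>>> servo_tool --pt "0 0 0 0 0 0" --pt "0 0 0 0 0 0" --pt "0 0 0 0 0 0" --pt "0 0 0 0 0 0" --pt "0 0 0 0 0 0" --pt "0 0 0 0 0 0" --hand 0.3

```text
time: 18.75
ee_pos: [562.8, 10.6, 75.9]
orientation: [-0.0, 0.987, 0.163, -0.0]
wrist_force: [-0.0, -0.5, -0.5]
grip_width: 55.0
grip_force: 0.0
```

>>> servo_tool --pt "0 0 -0.1 0 0 0" --pt "0 0 -0.3 0 0 0" --pt "0 0 -0.5 0 0 0" --pt "0 0 -0.7 0 0 0" --pt "0 0 -0.8 0 0 0" --pt "0 0 -0.8 0 0 0" --pt "0 0 -0.8 0 0 0"

```text
time: 19.33
ee_pos: [563.3, 10.4, 172.7]
orientation: [0.0, 0.987, 0.163, 0.001]
wrist_force: [-0.0, 0.5, -1.4]
grip_width: 55.4
grip_force: 0.0
```

Run:
```python
from h import *
print(arm.state()["ee_pos"])
for n in("wrist","scene","side"):
    im,P=cloud(n); cv2.imwrite(f"pics/{n}2.png",im[...,::-1])
    z=P[...,2]
    A=P[...,:2]-[597.1,20]; a=A@[-.3216,.947]; b=A@[.947,.3216]
    for nm,m in(("knobtop",(z>87)&(z<97)&(abs(a)<60)&(abs(b+37.5)<15)),("car",(z>42)&(z<50)&(abs(a)<90)&(abs(b)<70))):
        if m.sum()>20: print(n,nm,m.sum(),np.percentile(a[m],[1,50,99]).round(1))
```

```text
[563.32957955  10.41418717 172.70629375]
wrist knobtop 1002 [-9.7  2.  13. ]
wrist car 11448 [-32.5   1.2  35.7]
scene knobtop 126 [-11.1   0.8  11.6]
scene car 1820 [-34.    1.2  34.6]
side knobtop 99 [-12.4  -2.9  11. ]
side car 1093 [-36.1 -10.   33.2]
```

View pics/wrist2.png

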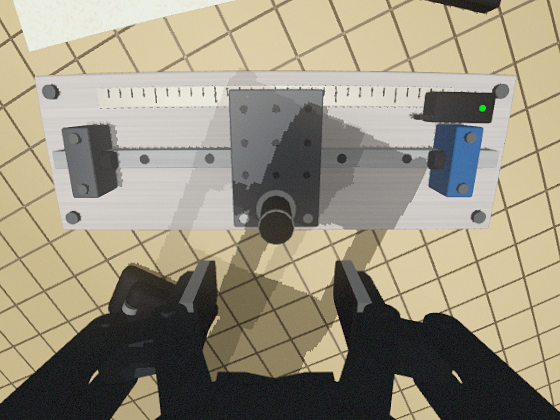

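The wrist view shows the released knob at (276,224), clear of the open fingers, with the carriage where I left it. The depth readings put it within about 1 mm of the tight spot's middle.

```bash
python3 -c "
from workcell import arm
print(arm.job_done())"
```

```text
the job is handed in; nothing more can be done
None
```

I ran the carriage gently up against both stops, found one tight spot, left the carriage standing within about 1 mm of its estimated middle and let go; the job is handed in, but it returned no verdict.

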